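# Set the spice mill three clicks coarse at the hot pot table

## Robot

A 6-joint arm with a two-finger parallel gripper is mounted at the origin on the work surface. World frame = base frame: x ahead of the robot, y to its left, z up, the work surface at z = 0. Lengths are in mm, angles in rad, forces in N, time in s.
With the tool pointing down it reaches from about 325 to 775 mm from the base axis. Payload 5.5 kg.
Tool frame: the origin (TCP) lies on the mounting face of the last link; the fingertips stand 182 mm ahead of it and the grasp point (between the pads) lies 163 mm ahead of it (bot.hold_point_z is the distance from the TCP to the grasp point, in mm); z points along the fingers, y is the line along which they close (so a half turn about z gives the same grasp; the last joint's range is limited). The gripper opens to 88 mm and grips with 3 to 60 N. Pads are 20 mm wide; open, the fingers measure 115 mm over their backs; the gripper's body (75 mm by 178 mm) begins 61 mm behind the grasp point.
Start: joints at [1.053, 0.091, 1.231, -0, 1.82, -0.057], TCP at [266.806, 537.431, 404.631] pointing down, gripper open.
Joint ranges: [-2.87, 2.87], [-0.86, 2.18], [0.17, 2.46], [-1.51, 4.65], [0.06, 2.69], [-2.65, 2.65]. Speed limits (rad/s): [2.57, 2.57, 3.01, 3.14, 3.14, 3.14].

## Interface

Orientations are given as a 3x3 rotation matrix whose columns are the frame's x, y, z axes.
In Python, from station import bot, effector, cams, close_job, recognise, regions_of, pinpoint, telemetry gives the robot as it stands. Calls block until the motion is done:
- bot.move_to(position, orientation): joint-space move of the TCP to a pose.
- bot.line_to(position, rotation=None, rate=150): straight line of the TCP; rotation=None keeps the orientation; rate is the mean speed in mm/s.
- bot.move_joints(angles): joint-space move.
- effector.command_gripper(opening): finger opening in mm; the grip force is fixed at half the most; returns when the fingers have stopped.
- bot.wait(seconds).
- bot.solve_ik(position, orientation): joint angles nearest the present ones, or None.
- cams.camera(name): name is "scene" or "top" or "wrist"; returns a dict with "img" (420x560x3 uint8, blue, green, red), "fx", "fy", "cx", "cy" (pixels), "k1" (the pictures are not rectified: a ray, as slopes to the right and down, at radius r is drawn at 1 + k1 r^2 times it, then the intrinsics apply), "extrinsics" (4x4, takes a point from camera to world coordinates). Camera axes: x right, y down, z forward; pixel columns grow to the right and rows downward; lengths in mm; the calibration is good to about 2 mm. A picture is of the moment at which its call begins. There is no depth.
A pose or a line that the arm cannot do raises bot.PlanningError and nothing moves.
- close_job(): hands the job in; it is judged then, once.
Trained networks look in the newest picture that a camera, given by its name, has taken for a name from the list of things; names that differ only in an ending like _2 or _b are one class to them, and where a whole thing is asked for, a point or a joint stands for the part that bears it (a point fixed in the world has none). Each returns a list of dicts, best first, with "conf" (0 to 1); they miss things now and then, are a little off and sometimes report something else, mostly with a low value. They report only what shows in the picture. A call takes as long as a camera call.
- recognise(camera, query): "xyz" ([x, y, z] in mm, in world coordinates, good to about 4 mm: the middle of the surface that is visible of it).
- regions_of(camera, query): "region" (420x560 bool, what is visible of it).
- pinpoint(camera, query): "xyz" ([x, y, z] in mm, in world coordinates, good to about 4 mm: a listed point, or the origin of a listed thing).
Readings, each from a call of its own:
- telemetry.read_time(): time.
- telemetry.read_joints(): joint angles.
- telemetry.read_qvel(): joint speeds.
- telemetry.read_joint_torque(): joint torques, N m.
- telemetry.read_position(): TCP position.
- telemetry.read_ee_rot(): TCP orientation.
- telemetry.read_wrist_force(): force on the tool from outside, world axes, zero at the start.
- telemetry.read_ft_torque(): the same for the moment, N m.
- telemetry.read_grip_width(): finger opening in mm.
- telemetry.read_finger_force(): force on a finger pad.
Only numpy, scipy, OpenCV 4.12 (cv2) and the standard library are available. Lean on these libraries where they do the work, as an engineer would, in place of code of your own. Each camera call takes 0.05 s, during which the arm holds its last target. There are 200 camera calls.

## Task

Get the red table-top spice mill ready for the next guests: turn its black adjustment ring clockwise until the burrs touch (it goes no further), then back it off three clicks, so that the yellow pointer stands at the green mark, and leave it there. Also push the steel catch tray fully home under the mill. Leave everything else on the table where it is.

Things in the scene. Friction and masses are not known exactly. Their poses are not given: they have to be found in the camera images.
- mill: Red spice mill fixed to the table, foot 190 x 125 mm. Origin: underside of the foot. -x is its front (tray side, towards the robot), y left-right, z up. The steel head's axis leans 35 degrees from vertical to the front, so the ring at its upper end overhangs the tray (ring's middle 77 mm in front of the origin, 236 mm up). Column and amber hopper, 253 mm tall, stand 34 to 96 mm behind the origin.
- ring_grip (a point): Point on the ring's axis at the height to grip; fixed, does not turn with the ring. z: head's axis, up and to the front, 35 degrees from vertical; y: the mill's y, level. The ring is a black cylinder, diameter 44 mm, from 24 mm below to 8 mm above this point along z; a yellow pointer runs from mid-top to its rim. Below it a fixed white collar, diameter 77 mm, top 25 mm below this point.
- ring (a joint): Turn of the ring, rad. 0: burrs touch (hard stop), pointer at the red mark on the collar (-x of ring_grip). Grows as the ring is backed off anticlockwise seen from above; up to 2.6; starts up to 1.9. One click is 20 degrees (0.349 rad), one mark; three clicks, 1.047, is the green mark. Clicks are marks only, nothing snaps: friction of 0.08 N m holds the ring where it is left.
- tray (a joint): How far the catch tray is pulled out to the front (-x of the mill), m. 0: fully home (a hard stop); 0.065: fully out. It slides with 2 N of friction and stays where it is left.
- tray_bar (a point): Middle of the front face of the flat black push bar of the steel catch tray. The bar is 84 mm wide (mill's y), 22 mm high (32 to 54 mm above the table), 10 mm thick, 30 mm in front of the tray's panel; moves with the tray; axes as mill. With the tray home it is 134 mm in front of the mill's origin, so a tool pushing it towards the mill (+x) stays clear of the ring.
- teacup: White cup, 68 mm across, 72 mm tall, left (+y) of the mill. Origin: centre of the underside. Leave alone.
- dip_bowl: White dipping bowl, 100 mm across, 45 mm tall, right (-y) of the mill. Origin: centre of the underside. Leave alone.
- soy_bottle: Amber bottle with red cap, 54 mm across, 150 mm tall. Origin: centre of the underside. Leave alone.
- chili_jar: Glass jar, 66 mm across, 90 mm tall. Origin: centre of the underside. Leave alone.
- rice_bowl: Blue bowl, 120 mm across, 60 mm tall. Origin: centre of the underside. Leave alone.
- spoon: Steel spoon lying on the table. Leave alone.
- side_plate: White plate, 170 mm across, 20 mm tall. Origin: centre of the underside. Leave alone.

How it is judged (in metres and radians):
On the way:
1. the ring has been turned in until the burrs touch (value of joint ring below 0.05 rad), for 0.2 s.
At the end, for the whole second after the job is handed in: After the burrs have touched (ring within 0.05 rad of its stop, for 0.2 s), the ring rests released at 1.047 rad, three clicks, within 0.15 rad; the tray is home within 5 mm (value of joint ring between 0.897 and 1.197 rad and velocity of joint ring between -0.02 and 0.02 rad/s and value of joint tray below 0.005 m).
It fails at once if a thing beside the mill was pushed more than 30 mm or tipped (distance of any of teacup, dip_bowl from where it was at the start of the episode above 0.03 m or angle between any of teacup, dip_bowl's own z axis and vertical above 0.5 rad).
It fails at once if another thing on the table was pushed more than 30 mm (distance of any of soy_bottle, chili_jar, rice_bowl, spoon, side_plate from where it was at the start of the episode above 0.03 m).
It also fails if it takes over 51 s, if anything falls off the work surface, if the arm or the gripper's body presses on something with over 40 N, if the wrist force passes 120 N, or if a joint passes its speed limit or range.

## Working session

There is one attempt and no reset: what is moved stays moved. The work goes in short steps, each a Python script; the robot and the scene stay as the last script left them, time stands still between calls to the robot, and variables do not carry over. Pictures are saved under pics/ and viewed, at most 10 in all, crops included, and the job is handed in when it is done.

```bash
ls; mkdir -p pics; python3 - <<'E'
from station import *
import cv2, numpy as np
for c in ["scene","top"]:
    d=cams.camera(c); cv2.imwrite(f"pics/{c}0.png",d["img"])
    print(c,[round(float(d[k]),3) for k in("fx","fy","cx","cy","k1")],np.round(d["extrinsics"],3).tolist())
    for q in ["mill","ring_grip","tray_bar","teacup","dip_bowl","soy_bottle","chili_jar","rice_bowl","spoon","side_plate"]:
        try: print(q,[(np.round(r["xyz"]).tolist(),round(r["conf"],2)) for r in pinpoint(c,q)][:2])
        except Exception as e: print(q,e)
print(telemetry.read_time())
E
```

```text
pics
station.py
scene [409.403, 409.403, 282.108, 210.704, -0.08] [[0.442, 0.709, -0.549, 1125.057], [0.897, -0.345, 0.277, -334.925], [0.007, -0.615, -0.788, 1024.948], [0.0, 0.0, 0.0, 1.0]]
mill [([723.0, -16.0, 0.0], 0.87)]
ring_grip [([643.0, -26.0, 238.0], 0.66), ([589.0, -442.0, -3.0], 0.43)]
tray_bar [([564.0, -37.0, 41.0], 0.58)]
teacup [([662.0, 108.0, -2.0], 0.6)]
dip_bowl [([708.0, -171.0, -2.0], 0.7)]
soy_bottle [([536.0, 441.0, -0.0], 0.7), ([594.0, -442.0, -3.0], 0.59)]
chili_jar [([590.0, -440.0, -3.0], 0.63)]
rice_bowl [([363.0, 424.0, 1.0], 0.91), ([538.0, 444.0, -1.0], 0.74)]
spoon [([322.0, -280.0, -2.0], 0.94)]
side_plate [([448.0, -483.0, 4.0], 0.6)]
top [542.491, 542.491, 281.834, 210.629, -0.141] [[0.002, -0.994, 0.108, 365.264], [-1.0, -0.003, -0.008, -31.15], [0.008, -0.108, -0.994, 1708.011], [0.0, 0.0, 0.0, 1.0]]
mill [([720.0, -17.0, 5.0], 0.8), ([319.0, -282.0, 1.0], 0.18)]
ring_grip [([647.0, -28.0, 236.0], 0.96), ([319.0, -284.0, -1.0], 0.29)]
tray_bar [([562.0, -40.0, 41.0], 0.61), ([450.0, -482.0, -1.0], 0.31)]
teacup [([661.0, 104.0, -2.0], 0.83), ([720.0, -15.0, -0.0], 0.16)]
dip_bowl [([716.0, -171.0, 2.0], 0.88)]
soy_bottle [([540.0, 439.0, 2.0], 0.74)]
chili_jar [([591.0, -434.0, -2.0], 0.84)]
rice_bowl [([363.0, 424.0, 1.0], 0.84)]
spoon [([318.0, -283.0, -1.0], 0.83)]
side_plate [([447.0, -483.0, -1.0], 0.83)]
1.1
```

View images.

```bash
python3 - <<'E'
import cv2
a=cv2.imread("pics/top0.png");b=cv2.imread("pics/scene0.png")
cv2.imwrite("pics/a1.png",cv2.resize(a[40:180,190:390],(800,560),interpolation=cv2.INTER_CUBIC))
E
```

```text
(no output)
```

View pics/a1.png

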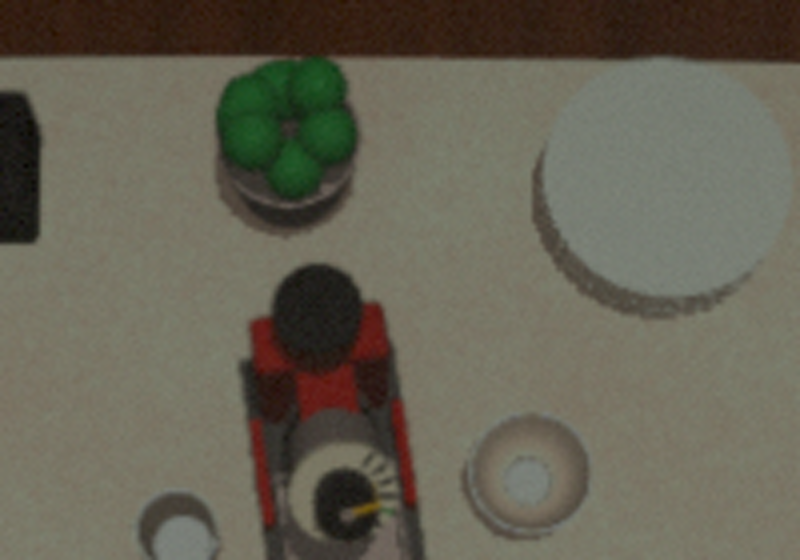

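View pics/scene0.png

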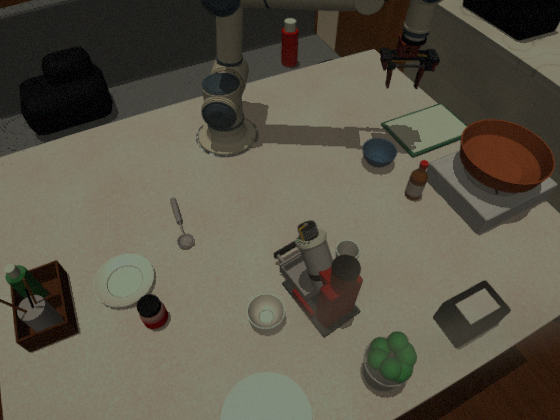

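```bash
cat > h.py <<'E'
from station import *
import numpy as np, cv2
from scipy.spatial.transform import Rotation as R
S=np.radians(35)
def frame(yaw,tilt=S):  # ring_grip axes (columns) in world
    M=R.from_euler('z',yaw).as_matrix(); s,c=np.sin(tilt),np.cos(tilt)
    return M@np.array([[c,0,-s],[0,1,0],[s,0,c]])
def tool(G,phi):  # tool y at phi from grip y about grip z, tool z = -grip z
    return G@R.from_euler('z',phi).as_matrix()@np.diag([-1.,1,-1])
def see(name,q):
    return [(np.round(r["xyz"],1).tolist(),round(r["conf"],2)) for r in pinpoint(name,q)][:2]
def project(d,p):
    E=np.linalg.inv(d["extrinsics"]); c=E[:3,:3]@p+E[:3,3]; s=c[:2]/c[2]
    s=s*(1+d["k1"]*(s@s)); return s*[d["fx"],d["fy"]]+[d["cx"],d["cy"]]
E
python3 - <<'E'
from h import *
G=frame(0.138); p=np.array([645,-27,237.])
for phi in np.arange(-3,3.2,.5):
    o=[]
    for b in (100,0):
        q=bot.solve_ik(p+G[:,2]*(bot.hold_point_z+b),tool(G,phi)); o.append(None if q is None else np.round(q,2).tolist())
    print(round(phi,1),o)
E
```

```text
-3.0 [[-0.24, -0.43, 1.66, 0.22, 1.34, 1.07], [-0.19, -0.29, 1.7, 0.2, 1.15, 1.07]]
-2.5 [[-0.24, -0.43, 1.66, 0.22, 1.34, 0.57], [-0.19, -0.29, 1.7, 0.2, 1.15, 0.57]]
-2.0 [[-0.24, -0.43, 1.66, 0.22, 1.34, 0.07], [-0.19, -0.29, 1.7, 0.2, 1.15, 0.07]]
-1.5 [[-0.24, -0.43, 1.66, 0.22, 1.34, -0.43], [-0.19, -0.29, 1.7, 0.2, 1.15, -0.43]]
-1.0 [[-0.24, -0.43, 1.66, 0.22, 1.34, -0.93], [-0.19, -0.29, 1.7, 0.2, 1.15, -0.93]]
-0.5 [[-0.24, -0.43, 1.66, 0.22, 1.34, -1.43], [-0.19, -0.29, 1.7, 0.2, 1.15, -1.43]]
0.0 [[-0.24, -0.43, 1.66, 0.22, 1.34, -1.93], [-0.19, -0.29, 1.7, 0.2, 1.15, -1.93]]
0.5 [[-0.24, -0.43, 1.66, 0.22, 1.34, -2.43], [-0.19, -0.29, 1.7, 0.2, 1.15, -2.43]]
1.0 [None, None]
1.5 [None, None]
2.0 [[-0.24, -0.43, 1.66, 0.22, 1.34, 2.35], [-0.19, -0.29, 1.7, 0.2, 1.15, 2.36]]
2.5 [[-0.24, -0.43, 1.66, 0.22, 1.34, 1.85], [-0.19, -0.29, 1.7, 0.2, 1.15, 1.86]]
3.0 [[-0.24, -0.43, 1.66, 0.22, 1.34, 1.35], [-0.19, -0.29, 1.7, 0.2, 1.15, 1.36]]
```

```bash
python3 - <<'E'
from h import *
G=frame(0.138); p=np.array([645,-27,237.])
for i,(b,dy) in enumerate([(110,0),(100,25),(100,-25)]):
    pos=p+G[:,2]*(bot.hold_point_z+b)+G[:,1]*dy
    (bot.move_to if i==0 else bot.line_to)(pos,tool(G,-0.5))
    d=cams.camera("wrist"); cv2.imwrite(f"pics/w{i}.png",d["img"]); np.save(f"w{i}.npy",d,allow_pickle=True)
    for q in ["mill","ring_grip","tray_bar"]: print(q,see("wrist",q))
    m=regions_of("wrist","ring"); print("ring",[(round(r["conf"],2),int(r["region"].sum()),[round(float(v.mean())) for v in np.nonzero(r["region"])]) for r in m][:2])
    print(project(d,p).round(), np.round(telemetry.read_position()-pos,1))
print(telemetry.read_time(),np.round(telemetry.read_wrist_force(),1))
E
```

```text
mill [([724.0, -19.9, -2.0], 0.77)]
ring_grip [([644.8, -25.4, 239.0], 0.83), ([660.5, 105.9, 0.2], 0.55)]
tray_bar [([720.9, -21.0, 3.0], 0.38)]
ring [(0.72, 3389, [207, 274])]
[276. 210.] [ 0.1  0.4 -0.1]
mill [([721.9, -21.3, -1.9], 0.65)]
ring_grip [([645.8, -28.9, 234.8], 0.9)]
tray_bar [([560.2, -37.0, 43.9], 0.9)]
ring [(0.8, 3724, [228, 244]), (0.53, 4839, [48, 324])]
[245. 231.] [-0.  -0.5  0.3]
mill [([723.5, -22.2, -2.1], 0.97)]
ring_grip [([647.3, -26.9, 234.7], 0.61), ([660.7, 105.3, -0.4], 0.58)]
tray_bar []
ring [(0.9, 3788, [195, 308])]
[310. 198.] [-0.1  0.7  0.2]
5.0167 [-0.  -0.6  0.6]
```

View pics/w0.png

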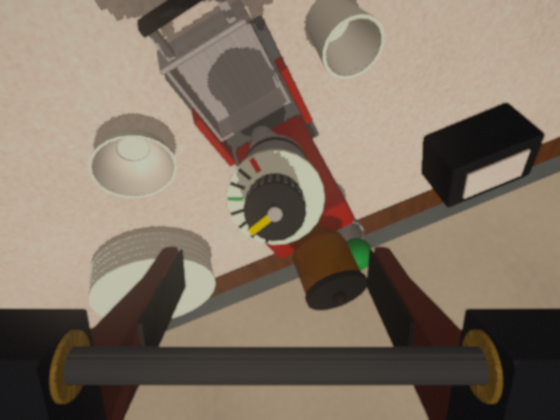

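```bash
python3 - <<'E'
from h import *
G=frame(0.122); p=np.array([645.5,-27,236.7]); T=tool(G,-0.5); z=T[:,2]
st=lambda:(np.round(telemetry.read_wrist_force(),1).tolist(),round(float(np.array(telemetry.read_ft_torque())@z),3))
bot.line_to(p+G[:,2]*(bot.hold_point_z+60),T); bot.line_to(p+G[:,2]*bot.hold_point_z,T,rate=60)
print(st())
effector.command_gripper(30); print(telemetry.read_grip_width(),telemetry.read_finger_force(),st())
q0=np.array(telemetry.read_joints()); print(q0.round(3))
q=q0.copy()
for i in range(26):
    q[5]+=0.1; bot.move_joints(q); s=st(); a=telemetry.read_joints()[5]-q0[5]; print(round(a,3),s)
    if abs(s[1])>0.45 : break
print(telemetry.read_time())
E
```

```text
([0.8, -0.1, -0.2], -0.011)
43.87784077265777 29.97421145439148 ([-0.1, -0.7, -0.4], -0.009)
[-0.183 -0.294  1.704  0.19   1.15  -1.402]
0.098 ([-0.6, -0.9, -0.0], 0.102)
0.196 ([-0.5, 1.0, 0.2], 0.114)
0.295 ([-0.1, -0.2, 0.1], 0.052)
0.395 ([0.7, 0.7, 0.0], 0.056)
0.494 ([0.2, 0.4, 1.0], 0.073)
0.594 ([1.9, 1.4, 0.3], 0.055)
0.694 ([0.5, 1.0, 1.2], 0.021)
0.794 ([0.4, 0.3, 1.4], -0.014)
0.894 ([1.6, 1.8, 0.6], 0.008)
0.994 ([2.4, 1.3, 1.4], 0.005)
1.094 ([1.7, 0.6, 1.5], 0.026)
1.194 ([3.1, 1.8, 0.7], 0.044)
1.294 ([3.3, 1.6, 1.7], 0.074)
1.394 ([2.8, 1.3, 0.5], 0.07)
1.494 ([3.7, 2.8, 1.4], 0.031)
1.595 ([4.3, 1.8, 0.8], 0.036)
1.695 ([4.1, 1.7, 0.9], 0.043)
1.795 ([4.3, 2.6, 0.1], -0.222)
1.896 ([6.3, 4.6, -0.3], -0.198)
1.996 ([7.9, 4.2, 1.0], -0.216)
2.096 ([7.2, 5.2, 0.2], -0.128)
2.196 ([7.3, 5.1, 2.7], -0.152)
2.296 ([8.6, 4.7, 1.7], -0.056)
2.396 ([7.8, 3.8, 4.2], -0.104)
2.496 ([8.0, 4.1, 2.7], -0.029)
2.596 ([6.8, 2.5, 3.6], -0.17)
13.9
```

```bash
python3 - <<'E'
from h import *
q=np.array(telemetry.read_joints()); bot.wait(0.3)
q[5]-=1.047+0.02; bot.move_joints(q); bot.wait(0.2)
print(telemetry.read_joints()[5], q[5],telemetry.read_grip_width())
effector.command_gripper(80)
G=np.array(telemetry.read_ee_rot()); 
bot.line_to(np.array(telemetry.read_position())-G[:,2]*100,rate=120)
d=cams.camera("wrist"); cv2.imwrite("pics/v0.png",d["img"]); np.save("v0.npy",d,allow_pickle=True)
cv2.imwrite("pics/v0c.png",cv2.resize(d["img"][110:310,180:380],(600,600),interpolation=cv2.INTER_CUBIC))
print(see("wrist","ring_grip"),telemetry.read_time())
E
```

```text
0.12225803830786708 0.12690371301952585 43.37831593304104
[([645.4, -28.5, 236.1], 0.59)] 17.2167
```

View pics/v0c.png

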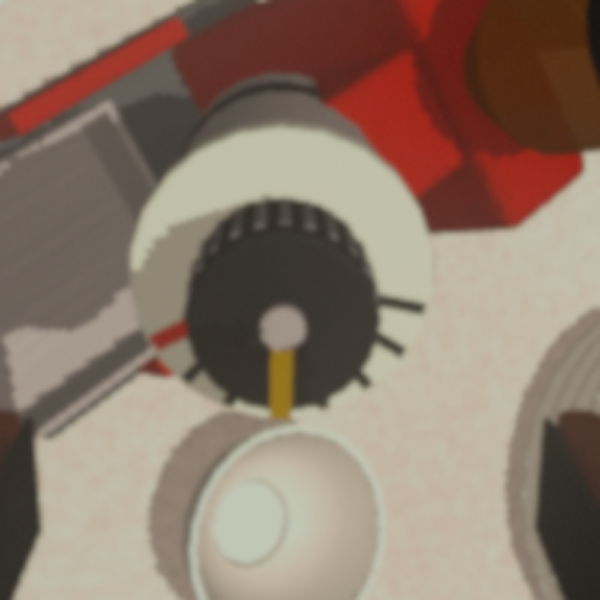

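```bash
cat >> h.py <<'E'
def ringangle(d,yaw=0.122,p=np.array([645.5,-27,236.7])):
    K=np.array([[d["fx"],0,d["cx"]],[0,d["fy"],d["cy"]],[0,0,1]]); G=frame(yaw); E=np.array(d["extrinsics"])
    h=cv2.cvtColor(d["img"],cv2.COLOR_BGR2HSV); m=cv2.inRange(h,(18,130,80),(32,255,255))
    u0=project(d,p+8*G[:,2]); v,u=np.nonzero(m); k=np.hypot(u-u0[0],v-u0[1])<60
    px=np.stack([u[k],v[k]],1).astype(float)
    s=cv2.undistortPoints(px[:,None],K,np.array([d["k1"],0,0,0.]))[:,0]
    r=np.c_[s,np.ones(len(s))]@E[:3,:3].T; o=E[:3,3]; n=G[:,2]
    t=((p+8*n-o)@n)/(r@n); X=((o+r*t[:,None])-p)@G
    c=X.mean(0); return len(px),X[:,:2].mean(0),np.arctan2(-c[1],-c[0])
E
python3 - <<'E'
from h import *
for f in("w0","w1","w2","v0"): print(f,ringangle(np.load(f+".npy",allow_pickle=True).item()))
p=np.array([562,-38.3,43])
for tilt in (35,25,15):
  G=frame(0.122,np.radians(tilt))
  for phi in(0,np.pi):
    tcp=lambda adv,up:p+G[:,2]*182-10*G[:,0]+frame(0.122,0)@[adv,0,up]
    print(tilt,phi,[None if (q:=bot.solve_ik(tcp(*a),tool(G,phi))) is None else np.round(q,2).tolist() for a in((-35,100),(-35,0),(35,0))])
E
```

```text
w0 (219, array([  1.56578827, -14.22851689]), np.float64(1.6804010878961264))
w1 (217, array([  1.54769334, -14.24807038]), np.float64(1.678996860693224))
w2 (248, array([  1.48232912, -14.1217861 ]), np.float64(1.6753808760543694))
v0 (184, array([ -7.81185453, -12.68701603]), np.float64(1.0188864014675996))
35 0 [[-0.31, -0.7, 2.13, 0.27, 1.16, -2.04], [-0.31, -0.65, 2.28, 0.3, 0.97, -2.11], [-0.24, -0.4, 2.12, 0.27, 0.86, -2.05]]
35 3.141592653589793 [[-0.31, -0.7, 2.13, 0.27, 1.16, 1.1], [-0.31, -0.65, 2.28, 0.3, 0.97, 1.03], [-0.24, -0.4, 2.12, 0.27, 0.86, 1.09]]
25 0 [[-0.25, -0.54, 1.98, 0.16, 1.3, -1.96], [-0.25, -0.49, 2.12, 0.17, 1.11, -1.99], [-0.2, -0.27, 1.96, 0.15, 1.04, -1.94]]
25 3.141592653589793 [[-0.25, -0.54, 1.98, 0.16, 1.3, 1.18], [-0.25, -0.49, 2.12, 0.17, 1.11, 1.15], [-0.2, -0.27, 1.96, 0.15, 1.04, 1.2]]
15 0 [[-0.21, -0.37, 1.82, 0.08, 1.45, -1.9], [-0.21, -0.33, 1.96, 0.09, 1.26, -1.92], [-0.16, -0.13, 1.8, 0.08, 1.23, -1.87]]
15 3.141592653589793 [[-0.21, -0.37, 1.82, 0.08, 1.45, 1.24], [-0.21, -0.33, 1.96, 0.09, 1.26, 1.23], [-0.16, -0.13, 1.8, 0.08, 1.23, 1.27]]
```

```bash
python3 - <<'E'
from h import *
p=np.array([562,-38.3,43]); G=frame(0.122,np.radians(25)); T=tool(G,np.pi); M=frame(0.122,0)
tcp=lambda adv,up=0:p+G[:,2]*182-10*G[:,0]+M@[adv,0,up]
f=lambda:float(np.array(telemetry.read_wrist_force())@M[:,0])
E=np.array(telemetry.read_ee_rot()); bot.line_to(np.array(telemetry.read_position())-E[:,2]*30)
bot.move_to(tcp(-40,120),T); effector.command_gripper(0); bot.line_to(tcp(-40)); bot.line_to(tcp(-10),rate=80)
f0=f(); print("f0",f0)
a=-10
while a<42:
    a+=2; bot.line_to(tcp(a),rate=60); F=f()-f0; print(a,round(F,1),end=' ')
    if F<-12: break
print(); print(np.round(telemetry.read_position()-tcp(a),1),telemetry.read_time())
bot.line_to(tcp(a-40),rate=120); bot.line_to(tcp(a-40,160)); d=cams.camera("wrist")
cv2.imwrite("pics/t1.png",d["img"])
for c in("top","scene"):
    d=cams.camera(c); cv2.imwrite(f"pics/{c}1.png",d["img"]); print([see(c,q) for q in("tray_bar","mill","teacup","dip_bowl")])
    np.save(c+"1.npy",d,allow_pickle=True)
print(telemetry.read_time())
E
```

```text
f0 0.36812418818297693
-8 -0.5 -6 -1.5 -4 -0.8 -2 0.1 0 -0.9 2 -1.3 4 -1.0 6 -1.3 8 -1.5 10 -1.6 12 -0.9 14 -1.7 16 -0.8 18 -0.5 20 -0.4 22 -1.7 24 0.3 26 -1.3 28 -9.3 30 -22.9 
[-1.3 -0.2  0.2] 26.275
[[([720.9, -13.6, 0.4], 0.73)], [([719.1, -16.8, 0.8], 0.93), ([644.6, -30.8, 237.9], 0.27)], [([659.7, 101.3, -3.3], 0.8)], [([716.8, -170.0, -0.1], 0.67)]]
[[([588.8, -36.9, 44.4], 0.87)], [([722.7, -15.5, 3.4], 0.67)], [([661.6, 106.0, -1.9], 0.75)], [([707.3, -170.8, -3.2], 0.82)]]
28.525
```

```bash
python3 - <<'E'
from h import *
G=frame(0.122); p=np.array([645.5,-27,236.7])
bot.move_to(p+G[:,2]*(bot.hold_point_z+120)-G[:,0]*20,tool(G,-2.0))
d=cams.camera("wrist"); cv2.imwrite("pics/v1.png",d["img"]); print(ringangle(d),see("wrist","tray_bar"),telemetry.read_time())
E
```

```text
(202, array([ -7.70443963, -12.81841623]), np.float64(1.0296091051221794)) [([591.3, -33.8, 44.8], 0.88)] 29.6833
```

View pics/v1.png

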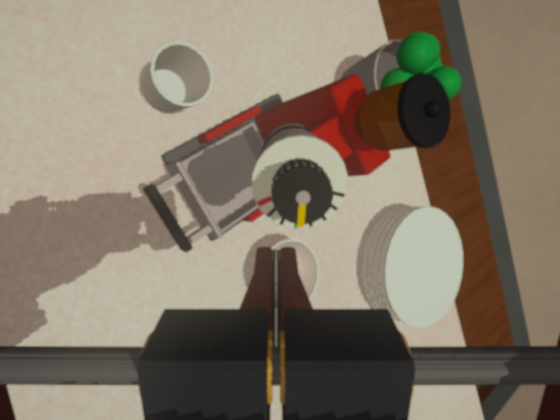

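View pics/scene1.png

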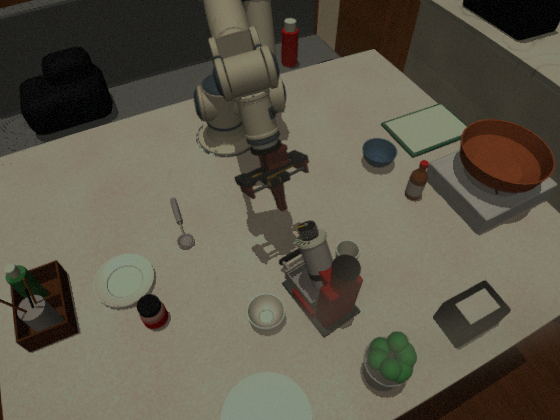

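The wrist picture shows the pointer (300,215) covering the green mark. The ring measures 1.03 rad, and the tray bar at (167,217) sits close to the mill. In the scene picture everything else is where it was, so I'm handing the job in.

```bash
python3 -c "
from station import *
print(close_job())"
```

```text
the job is handed in; nothing more can be done
None
```

I turned the ring in to its stop and backed it off three clicks; the pointer stands at the green mark (measured 1.03 rad, target 1.047). The tray is pushed home to its stop, nothing else on the table appeared to move, and the job is handed in (about 30 s used; no verdict was returned).

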